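# Load the four rubber test discs from the weight stack

## Task

Take the stack of four steel loading weights apart from the top down, smallest first, and stand each weight upright and centred on the black rubber test disc of its own diameter, so that every disc carries the weight that matches its size. Set the weights down gently, never letting one drop or fall, and leave the glass beaker standing where it is.

Things in the scene. Friction and masses are not known exactly. Their poses are not given: they have to be found in the camera images.
- w34: smallest loading weight: plain solid stainless steel cylinder, 34 mm across, 25 mm high, 0.18 kg (may differ by 20 %), loose, standing upright in the one stack (all four on one another, roughly coaxial, largest lowest, 100 mm high in all). Origin: centre of its underside; z up its axis.
- w44: second smallest loading weight: plain solid stainless steel cylinder, 44 mm across, 25 mm high, 0.3 kg (may differ by 20 %), loose, standing upright in the one stack (all four on one another, roughly coaxial, largest lowest, 100 mm high in all). Origin: centre of its underside; z up its axis.
- w54: second largest loading weight: plain solid stainless steel cylinder, 54 mm across, 25 mm high, 0.45 kg (may differ by 20 %), loose, standing upright in the one stack (all four on one another, roughly coaxial, largest lowest, 100 mm high in all). Origin: centre of its underside; z up its axis.
- w64: largest loading weight: plain solid stainless steel cylinder, 64 mm across, 25 mm high, 0.63 kg (may differ by 20 %), loose, standing upright in the one stack (all four on one another, roughly coaxial, largest lowest, 100 mm high in all). Origin: centre of its underside; z up its axis.
- s34: fixed specimen plate with the smallest test disc: round white plate 90 mm across and 8 mm thick, the same for all four, with a black rubber disc 34 mm across and 4 mm thick in its middle, so the disc's top is 12 mm above the origin. Origin: centre of the plate's underside, on the bench; z up. The four plates and the stack change places from start to start.
- s44: fixed specimen plate with the second smallest test disc: round white plate 90 mm across and 8 mm thick, the same for all four, with a black rubber disc 44 mm across and 4 mm thick in its middle, so the disc's top is 12 mm above the origin. Origin: centre of the plate's underside, on the bench; z up. The four plates and the stack change places from start to start.
- s54: fixed specimen plate with the second largest test disc: round white plate 90 mm across and 8 mm thick, the same for all four, with a black rubber disc 54 mm across and 4 mm thick in its middle, so the disc's top is 12 mm above the origin. Origin: centre of the plate's underside, on the bench; z up. The four plates and the stack change places from start to start.
- s64: fixed specimen plate with the largest test disc: round white plate 90 mm across and 8 mm thick, the same for all four, with a black rubber disc 64 mm across and 4 mm thick in its middle, so the disc's top is 12 mm above the origin. Origin: centre of the plate's underside, on the bench; z up. The four plates and the stack change places from start to start.
- beaker: empty glass beaker, 58 mm across, 85 mm high, 0.12 kg, loose, standing upright towards the far edge of the bench: not to be disturbed. Origin: centre of its underside; z up.
Not all that is in view belongs to the job. What is shaped like the w54 but purple or red is not meant.

How it is judged:
By the outcome, as a careful person would: the job done as asked, in the order asked, and still so for the second after the job is handed in, with the robot touching nothing.
It also fails if it takes over 115 s, if anything falls off the work surface, if the arm or the gripper's body presses on something with over 40 N, if the wrist force passes 120 N, or if a joint passes its speed limit or range.

## Robot

A 6-joint arm with a two-finger parallel gripper is mounted at the origin on the work surface. World frame = base frame: x ahead of the robot, y to its left, z up, the work surface at z = 0. Lengths are in m, angles in rad, forces in N, time in s.
With the tool pointing down it reaches from about 0.3 to 0.775 m from the base axis. Payload 14.6 kg.
Tool frame: the origin (TCP) lies at the centre of the arm's flange, where the gripper is bolted on; the fingertips stand 199 mm ahead of it and the grasp point (between the pads) lies ctrl.tcp_to_grasp ahead of it (ctrl.tcp_to_grasp is the distance from the TCP to the grasp point, in m); z points along the fingers, y is the line along which they close (so a half turn about z gives the same grasp; the last joint's range is limited). The gripper opens to 94 mm and grips with 3 to 60 N. Pads are 16 mm wide; open, the fingers measure 119 mm over their backs; the gripper's body (75 mm by 177 mm) begins 78 mm behind the grasp point.
Start: joints at [-1.386, 0.3, 1.521, -0, 1.321, -0.067], TCP at [0.137, -0.533, 0.405] pointing down, gripper open.
Joint ranges: [-3.03, 3.03], [-0.79, 2.21], [0.23, 2.52], [-1.04, 4.18], [0, 3.07], [-2.55, 2.55]. Speed limits (rad/s): [2.22, 2.22, 2.57, 3.14, 3.14, 3.14].

## Interface

Orientations are given as [roll, pitch, yaw] about the fixed x, y, z axes, in that order (R = Rz(yaw) Ry(pitch) Rx(roll)).
In Python, from station import ctrl gives the robot as it stands. The module is installed in compiled form; this text tells all that it offers.
- The arm moves only by the shell command python3 -m jog 'ROWS' [OPENING] [FORCE]. ROWS is JSON, a list of rows, each a list of 6 numbers: the shift along the tool's x, y, z in cm, then the turn, a rotation vector about the tool's x, y, z in rad. In form: [[tx, ty, tz, ax, ay, az], ...]. A call has 1 to 8 rows; each row is the pose to reach, as a shift and turn from the pose commanded when the call began, along the tool's axes at that moment; what a row does not reach only later rows make up. A row lasts 1/10 s, in which the tool goes at most 50 mm and 8.59 degrees, less where a joint would pass 70% of its speed; a pose out of reach is approached as far as the arm can. A call with a gripper value outside its range is refused whole. OPENING is the opening in per cent of the stroke, from 0 (shut) to 100 (fully open), set as the call begins (- or left out, the last holds). The fingers move at their own pace and stop on an object; FORCE is the grip in N (left out, the last holds). Time passes only in rows, so rows that repeat a pose let the fingers close. It gives the time, the measured TCP pose, the force, the opening and the grip force at its end, in the units of the state.
- ctrl.get_obs(): the state, without advancing time (a new reading comes with each control period).
- ctrl.camera(name): name is "scene" or "top" or "wrist"; returns a dict with "img" (400x640x3 uint8, blue, green, red), "intrinsics" (3x3 intrinsics, pixels), "R" (3x3) and "t" (3): a world point X has camera coordinates R X + t. Camera axes: x right, y down, z forward; pixel columns grow to the right and rows downward; lengths in m; the calibration is good to about 2 mm. The wrist camera is an equidistant fisheye: a pixel r from the principal point sees the ray r / f radians off the axis. A picture is of the moment at which its call begins. There is no depth.
- ctrl.hand_in(): hands the job in; it is judged then, once.
The state is a dict: "time_s": time; "qpos": joint angles; "joint_vel": joint speeds; "tau": joint torques, N m; "ee_pos": TCP position; "eef_rot": TCP orientation; "force": force on the tool from outside, world axes, zero at the start; "moment": the same for the moment, N m; "grip_width": finger opening in m; "grip_force": force on a finger pad.
Only numpy, scipy, OpenCV 4.12 (cv2) and the standard library are available. Lean on these libraries where they do the work, as an engineer would, in place of code of your own. Each camera call takes 0.05 s, during which the arm holds its last target. There are 200 camera calls.

## Working session

There is one attempt and no reset: what is moved stays moved. The work goes in short steps, Python scripts to look and compute and a shell command to move; the robot and the scene stay as the last step left them, time stands still between calls to the robot, and variables do not carry over. Pictures are saved under pics/ and viewed, at most 14 in all, crops included, and the job is handed in when it is done.

```bash
mkdir -p pics; python3 - <<'E'
from station import ctrl
import cv2,numpy as np
for n in("top","scene"):
    c=ctrl.camera(n);cv2.imwrite(f"pics/{n}0.png",c["img"]);print(n,c["intrinsics"],c["R"],c["t"])
o=ctrl.get_obs();print(o,ctrl.tcp_to_grasp)
E
```

```text
top [[428.29947457   0.         327.02789162]
 [  0.         428.29947457 203.68896329]
 [  0.           0.           1.        ]] [[-0.02199411 -0.99975612  0.00199104]
 [-0.98158467  0.02121627 -0.18984572]
 [ 0.18975718 -0.00612986 -0.98181192]] [-0.00866774  0.59685767  0.81135352]
scene [[471.26106198   0.         313.9933623 ]
 [  0.         471.26106198 202.79137707]
 [  0.           0.           1.        ]] [[ 0.6747417   0.73774696 -0.02128523]
 [ 0.42927396 -0.41574618 -0.80179734]
 [-0.60037281  0.53186891 -0.59721684]] [-0.36350142 -0.20710775  1.47084847]
{'time_s': 0.1, 'qpos': array([-1.38560185e+00,  3.00427814e-01,  1.52152952e+00, -7.70541184e-06,
        1.32068471e+00, -6.65835605e-02]), 'joint_vel': array([ 3.12460973e-03,  5.77176634e-05, -3.00934702e-03, -1.24347308e-03,
       -1.86807782e-04,  5.52308897e-04]), 'tau': array([ 1.04960527e-03, -5.32643902e+01, -3.53282189e+01,  7.09350617e-02,
        2.35048105e-02, -6.91893024e-05]), 'ee_pos': array([ 0.13701969, -0.53262996,  0.40413177]), 'eef_rot': array([-3.14054509e+00, -6.23735584e-05,  2.51779921e-01]), 'force': array([ 0.06788362,  0.9660917 , -0.24374   ]), 'moment': array([ 0.04265176, -0.04920361, -0.02020888]), 'grip_force': 0.0, 'grip_width': 0.09405305231212337} 0.1804
```

View pics/top0.png

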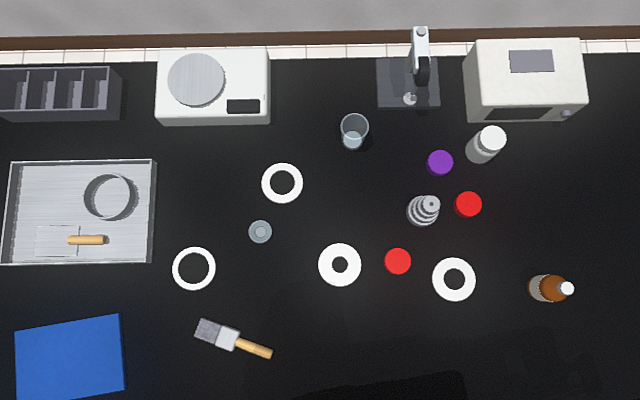

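View pics/scene0.png

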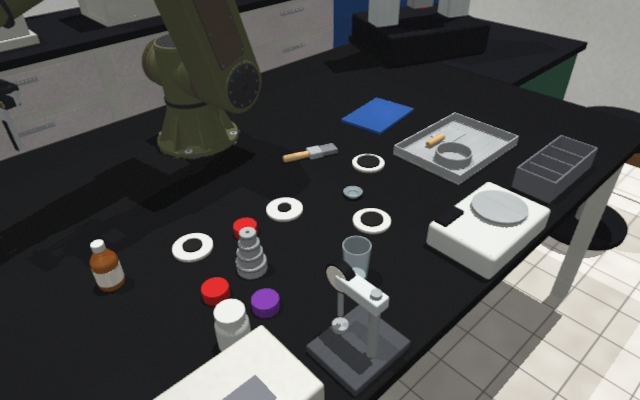

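Top view: the stack is at (424,208), with the smallest weight on top at about (431,202). The plates are at (340,265), (454,279), (282,183) and (194,268). The decoys are two red cylinders at (397,261) and (468,204), and one purple at (440,162). The beaker is at (354,131). The grey stepped stack is the one meant, because its four tiers are steel. I'll measure these next.

```bash
cat > h.py <<'E'
from station import ctrl
import cv2,numpy as np
def back(c,uv,z):
    K,R,t=c["intrinsics"],c["R"],c["t"]
    uv=np.atleast_2d(np.float64(uv)); d=np.c_[(uv-K[:2,2])/K[0,0],np.ones(len(uv))]
    d=d@R; o=-R.T@t; return o+d*((z-o[2])/d[:,2])[:,None]
def circ(p):  # least-squares circle
    A=np.c_[2*p[:,:2],np.ones(len(p))]; s=np.linalg.lstsq(A,(p[:,:2]**2).sum(1),rcond=None)[0]
    return s[:2],2*np.sqrt(s[2]+s[:2]@s[:2])
E
python3 - <<'E'
from h import *
c=ctrl.camera("top");im=c["img"]
g=cv2.resize(cv2.cvtColor(im,cv2.COLOR_BGR2GRAY),None,fx=4,fy=4,interpolation=cv2.INTER_CUBIC)
for u,v in((282,183),(194,268),(340,265),(454,279)):
    r=30;x0,y0=(u-r)*4,(v-r)*4
    b=(g[y0:y0+8*r,x0:x0+8*r]>130).astype(np.uint8)
    cs,h=cv2.findContours(b,cv2.RETR_CCOMP,cv2.CHAIN_APPROX_NONE)
    for k,hh in zip(cs,h[0]):
        if len(k)<100: continue
        p=(k[:,0]+[x0,y0]+.5)/4-.5; inner=hh[3]>=0
        C,D=circ(back(c,p,.008));print(u,v,"in" if inner else "out",C.round(4),round(D,4))
K=c
for n,u,v,z in(("red",397,261,.025),("red2",468,204,.025),("purp",440,162,.025)): print(n,back(c,(u,v),z))
cv2.imwrite("pics/stack.png",cv2.resize(im[150:300,380:500],None,fx=4.5,fy=4,interpolation=cv2.INTER_CUBIC)[:600])
s=ctrl.camera("scene")["img"]
cv2.imwrite("pics/stack2.png",cv2.resize(s[210:320,190:300],None,fx=5,fy=5,interpolation=cv2.INTER_CUBIC))
E
```

```text
282 183 out [0.6551 0.075 ] 0.0898
282 183 in [0.656 0.075] 0.0543
194 268 out [0.476  0.2593] 0.0899
194 268 in [0.4762 0.2599] 0.0646
340 265 out [ 0.4769 -0.0446] 0.0897
340 265 in [ 0.477  -0.0449] 0.0337
454 279 out [ 0.4418 -0.2809] 0.0898
454 279 in [ 0.4419 -0.2818] 0.0443
red [[ 0.47989293 -0.16279505  0.025     ]]
red2 [[ 0.59566616 -0.31861645  0.025     ]]
purp [[ 0.6886057 -0.2662604  0.025    ]]
```

View pics/stack.png

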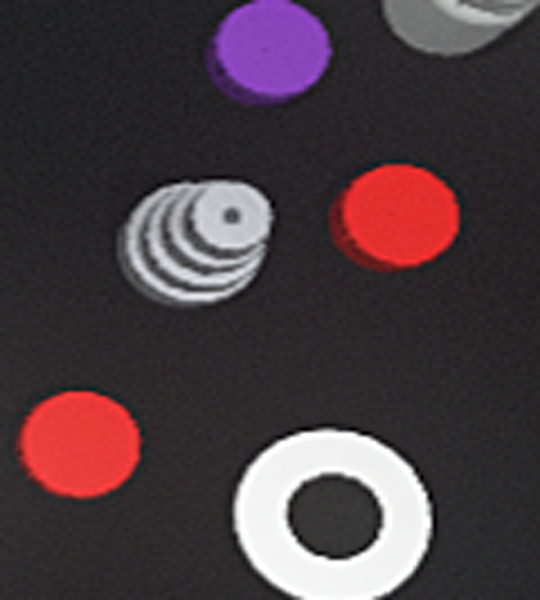

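View pics/stack2.png

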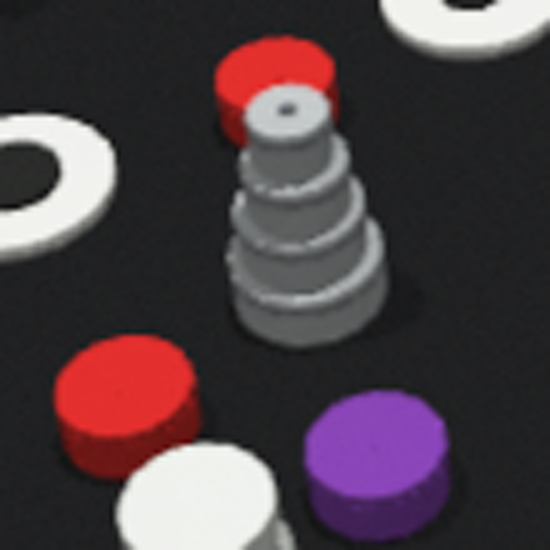

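The crops show the grey four-tier stack: its top hole is at (431.3,203.8) in the top image, and the red and purple cylinders stand apart on the bench. The discs measure as follows: s54 (0.656,0.075), s64 (0.476,0.260), s34 (0.477,-0.045), s44 (0.442,-0.281). All four plates measure 90 mm across. Next I'll locate the stack in both cameras.

```bash
python3 - <<'E'
from h import *
from scipy.optimize import least_squares
T,S=ctrl.camera("top"),ctrl.camera("scene")
pt=(380+231.5/4.5-.5,150+215.5/4-.5);ps=(190+287/5-.5,210+110/5-.5)
print(back(T,pt,.1),back(S,ps,.1))
# plate white centroid cross-check in scene, z=.008
g=S["img"].min(2)
for u,v in((285,208),(193,247),(371,220),(368,163)):
    m=np.zeros_like(g);m[v-18:v+18,u-27:u+27]=(g[v-18:v+18,u-27:u+27]>120)
    k=max(cv2.findContours(m,cv2.RETR_EXTERNAL,cv2.CHAIN_APPROX_NONE)[0],key=len)[:,0]
    print(u,v,*[a.round(4) for a in map(np.array,circ(back(S,k,.007)))])
E
python3 -m jog '[[2,-2,0,0,0,0.1],[6,-6,0,0,0,0.2],[10,-11,0,0,0,0.25],[14,-15,0,0,0,0.25],[18,-18,0,0,0,0.25],[22,-20,0,0,0,0.25],[26,-20,0,0,0,0.25],[30,-20,0,0,0,0.25]]' 75 30
```

```text
[[ 0.58453999 -0.22165511  0.1       ]] [[ 0.58698721 -0.22270543  0.1       ]]
285 208 [ 0.4805 -0.0457] 0.0897
193 247 [ 0.4456 -0.2823] 0.0899
371 220 [0.6587 0.0738] 0.0902
368 163 [0.4802 0.2578] 0.0906
time_s: 1.1
ee_pos: [0.379, -0.2623, 0.4054]
eef_rot: [3.141, -0.001, 0.002]
force: [-0.6, -1.2, -0.3]
grip_width: 0.0707
grip_force: 0.0
```

```bash
python3 -m jog '[[3,-1,0,0,0,0],[7,-2,0,0,0,0],[11,-3,1,0,0,0],[15,-4,2,0,0,0],[18.5,-4,3.5,0,0,0],[20.7,-4.0,4.5,0,0,0],[20.7,-4.0,4.5,0,0,0],[20.7,-4.0,4.5,0,0,0]]'
python3 - <<'E'
from h import *
c=ctrl.camera("wrist");cv2.imwrite("pics/w1.png",c["img"]);print(c["intrinsics"],c["R"],c["t"])
E
```

```text
time_s: 1.9
ee_pos: [0.5846, -0.2238, 0.3593]
eef_rot: [-3.141, 0.001, 0.002]
force: [-0.9, -0.4, 0.6]
grip_width: 0.0704
grip_force: 0.0
[[309.70691629   0.         317.9081614 ]
 [  0.         309.70691629 200.21378651]
 [  0.           0.           1.        ]] [[ 2.38054880e-03 -9.99997144e-01 -2.13672792e-04]
 [-9.61209344e-01 -2.34714553e-03  2.75809877e-01]
 [-2.75809590e-01 -4.51194588e-04 -9.61212186e-01]] [-0.22415249  0.54475284  0.50932375]
```

View pics/w1.png

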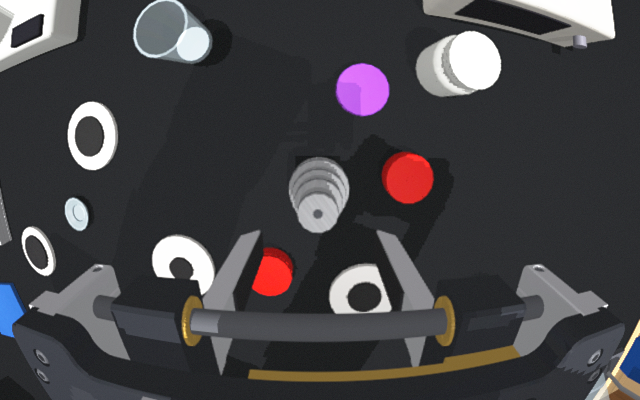

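Wrist view: the stack's top hole is at (317.5,214), centred between the finger tips at (255,235) and (383,235). Several plates are in view. I'll measure with the fisheye model.

```bash
cat >> h.py <<'E'
def wback(c,uv,z):
    K,R,t=c["intrinsics"],c["R"],c["t"]
    p=(np.atleast_2d(np.float64(uv))-K[:2,2])/K[0,0]; th=np.linalg.norm(p,axis=1)
    d=np.c_[p*np.sinc(th/np.pi)[:,None]**1,np.cos(th)]  # sin(th)*p/th
    d=d@R; o=-R.T@t; return o+d*((z-o[2])/d[:,2])[:,None]
def wcirc(c,uv,r,z,lo,hi=256,ext=True,sat=None):
    "circle fit of the blob lo<grey<hi in the wrist picture within r px of uv, at height z"
    g=cv2.cvtColor(c["img"],cv2.COLOR_BGR2GRAY);g=cv2.resize(g,None,fx=4,fy=4,interpolation=cv2.INTER_CUBIC)
    m=((g>lo)&(g<hi)).astype(np.uint8);k=np.zeros_like(m);cv2.circle(k,(int(uv[0]*4),int(uv[1]*4)),int(r*4),1,-1)
    cs=cv2.findContours(m*k,cv2.RETR_EXTERNAL,cv2.CHAIN_APPROX_NONE)[0];q=max(cs,key=len)[:,0]
    C,D=circ(wback(c,(q+.5)/4-.5,z));return C.round(4),round(D,4)
E
python3 - <<'E'
from h import *
c=ctrl.camera("wrist");o=ctrl.get_obs();print(o["ee_pos"])
print("hole",wback(c,(317.5,213.5),.1))
print("s54",wcirc(c,(92,135),38,.008,140))
im=c["img"];cv2.imwrite("pics/w2.png",cv2.resize(im[140:260,240:400],None,fx=5,fy=5,interpolation=cv2.INTER_CUBIC))
E
```

```text
[ 0.58402778 -0.22402747  0.36038435]
hole [[ 0.58436977 -0.22270234  0.1       ]]
s54 (array([0.656 , 0.0733]), np.float64(0.092))
```

View pics/w2.png

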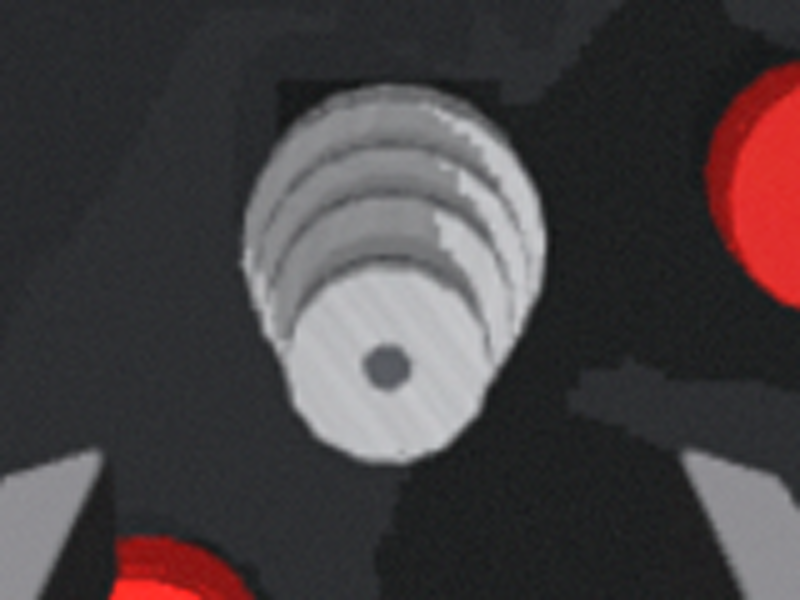

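```bash
python3 -m jog '[[0,-0.1,1.5,0,0,0],[0,-0.1,4,0,0,0],[0,-0.1,6,0,0,0],[0,-0.1,7.2,0,0,0],[0,-0.1,7.8,0,0,0],[0,-0.1,8.1,0,0,0],[0,-0.1,8.1,0,0,0],[0,-0.1,8.1,0,0,0]]' 55
python3 -m jog '[[0,0,0,0,0,0],[0,0,0,0,0,0],[0,0,0,0,0,0],[0,0,0,0,0,0],[0,0,0,0,0,0],[0,0,0,0,0,0],[0,0,0,0,0,0],[0,0,0,0,0,0]]' 0 25
```

```text
time_s: 2.8
ee_pos: [0.5848, -0.2229, 0.2794]
eef_rot: [3.141, -0.001, 0.002]
force: [-0.4, -0.1, -0.1]
grip_width: 0.0514
grip_force: 0.0
time_s: 3.6
ee_pos: [0.5847, -0.2229, 0.2789]
eef_rot: [3.141, -0.0, 0.002]
force: [-0.7, 0.1, 5.4]
grip_width: 0.0338
grip_force: 25.0
```

```bash
python3 -m jog '[[0,0,-0.3,0,0,0],[0,0,-1,0,0,0],[0,0,-2,0,0,0],[0,0,-3,0,0,0],[-1,-2,-4,0,0,0],[-2.5,-4.5,-4,0,0,0],[-4,-7,-4,0,0,0],[-6,-10,-4,0,0,0]]'
python3 -m jog '[[-2,-3,0,0,0,0],[-3.5,-5.5,0,0,0,0],[-4.4,-7.2,0,0,0,0],[-4.7,-7.8,0,0,0,0],[-4.7,-7.8,0,0,0,0],[-4.7,-7.8,0,0,0,0]]'
python3 - <<'E'
from h import *
c=ctrl.camera("wrist");cv2.imwrite("pics/w3.png",c["img"]);print(ctrl.get_obs()["ee_pos"])
E
```

```text
time_s: 4.4
ee_pos: [0.5239, -0.1223, 0.3195]
eef_rot: [3.141, -0.001, 0.001]
force: [1.2, 0.3, -1.4]
grip_width: 0.0335
grip_force: 25.0
time_s: 5.0
ee_pos: [0.4778, -0.0456, 0.319]
eef_rot: [3.141, -0.001, 0.002]
force: [0.5, 0.3, -2.7]
grip_width: 0.0336
grip_force: 25.0
[ 0.4777625  -0.0457321   0.31880434]
```

View pics/w3.png

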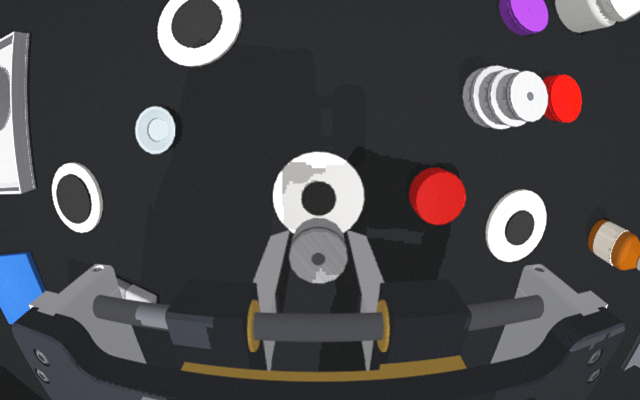

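The weight is held upright, with its hole at (318,259), in front of plate s34 at (318,195). I'll compare their ground positions.

```bash
python3 - <<'E'
from h import *
c=ctrl.camera("wrist")
g=cv2.resize(cv2.cvtColor(c["img"],cv2.COLOR_BGR2GRAY),None,fx=4,fy=4,interpolation=cv2.INTER_CUBIC)
def fit(uv,r,z,D,lo,vmax=999,inv=False,edge=0):
    m=((g<lo) if inv else (g>lo)).astype(np.uint8);k=np.zeros_like(m);cv2.circle(k,(uv[0]*4,uv[1]*4),r*4,1,-1)
    q=max(cv2.findContours(m*k,cv2.RETR_EXTERNAL,cv2.CHAIN_APPROX_NONE)[0],key=len)[:,0]
    q=(q+.5)/4-.5;q=q[(q[:,1]<vmax)];P=wback(c,q,z)
    C,d=circ(P);return C.round(4),round(d,4)
print("s34 plate",fit((318,195),50,.008,.09,120,215))
print("s34 disc",fit((318,197),22,.012,.034,110,205,True))
print("w34 hole",wback(c,(318,259),.140))
print("w34 top",fit((318,258),32,.14,.034,90))
print("s44",fit((517,226),42,.008,.09,130)); print("s64",fit((77,197),40,.008,.09,130))
cv2.imwrite("pics/w4.png",cv2.resize(c["img"][140:300,220:420],None,fx=4,fy=3.75,interpolation=cv2.INTER_CUBIC))
E
```

```text
s34 plate (array([ 0.4779, -0.0449]), np.float64(0.0899))
s34 disc (array([ 0.4784, -0.045 ]), np.float64(0.0326))
w34 hole [[ 0.47754798 -0.04486637  0.14      ]]
w34 top (array([ 0.4796, -0.0448]), np.float64(0.0351))
s44 (array([ 0.4431, -0.28  ]), np.float64(0.0927))
s64 (array([0.4772, 0.2571]), np.float64(0.0933))
```

View pics/w4.png

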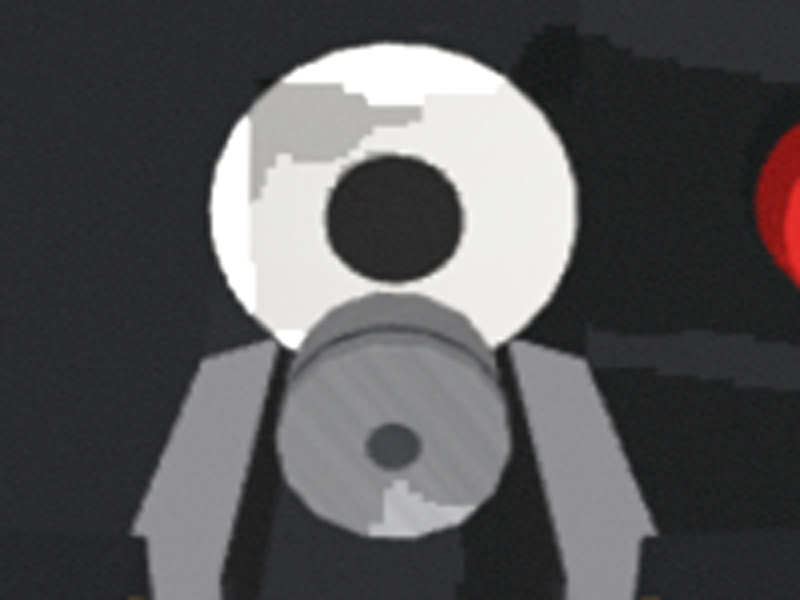

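Weight and disc agree within about 0.5 mm, so I'll lower it.

```bash
python3 -m jog '[[0,0,2,0,0,0],[0,0,4.5,0,0,0],[0,0,7,0,0,0],[0,0,8.8,0,0,0],[0,0,9.6,0,0,0],[0,0,9.9,0,0,0],[0,0,10,0,0,0],[0,0,10,0,0,0]]'
python3 -m jog '[[0,0,0.05,0,0,0],[0,0,0.1,0,0,0],[0,0,0.15,0,0,0],[0,0,0.15,0,0,0]]'
```

```text
time_s: 5.9
ee_pos: [0.4776, -0.0452, 0.2193]
eef_rot: [3.141, -0.001, 0.002]
force: [-0.7, 1.1, -2.2]
grip_width: 0.0333
grip_force: 25.0
time_s: 6.3
ee_pos: [0.4773, -0.045, 0.2172]
eef_rot: [-3.142, -0.0, 0.002]
force: [-0.7, -0.6, -1.3]
grip_width: 0.0335
grip_force: 25.0
```

```bash
python3 -m jog '[[0,0,0.04,0,0,0],[0,0,0.08,0,0,0],[0,0,0.08,0,0,0]]'
python3 -m jog '[[0,0,0.04,0,0,0],[0,0,0.04,0,0,0],[0,0,0.04,0,0,0]]'
```

```text
time_s: 6.6
ee_pos: [0.4773, -0.045, 0.2163]
eef_rot: [-3.142, 0.0, 0.002]
force: [1.0, 1.3, -2.1]
grip_width: 0.0338
grip_force: 25.0
time_s: 6.9
ee_pos: [0.4773, -0.045, 0.2159]
eef_rot: [-3.142, 0.0, 0.002]
force: [-0.3, -0.2, -2.4]
grip_width: 0.0336
grip_force: 25.0
```

```bash
for i in 1 2 3; do python3 -m jog '[[0,0,0.03,0,0,0],[0,0,0.05,0,0,0],[0,0,0.05,0,0,0]]' | egrep 'ee_pos|force:'; done
```

```text
ee_pos: [0.4774, -0.045, 0.2159]
force: [-3.5, 1.1, 7.6]
grip_force: 25.0
ee_pos: [0.4774, -0.045, 0.2158]
force: [-7.3, 1.7, 15.7]
grip_force: 25.0
ee_pos: [0.4774, -0.045, 0.2158]
force: [-10.4, 2.2, 23.7]
grip_force: 25.0
```

```bash
python3 -m jog '[[0,0,-0.1,0,0,0],[0,0,-0.1,0,0,0],[0,0,-0.1,0,0,0]]' - 3 | grep force
python3 -m jog '[[0,0,0,0,0,0],[0,0,0,0,0,0],[0,0,0,0,0,0],[0,0,0,0,0,0]]' 55
python3 -m jog '[[0,0,-1,0,0,0],[0,0,-3,0,0,0],[0,0,-6,0,0,0],[0,0,-9,0,0,0],[1.5,2.5,-10.5,0,0,0],[4,6.5,-11,0,0,0],[6.5,10.5,-11,0,0,0],[8.8,14.5,-11,0,0,0]]' 65
python3 -m jog '[[1.2,2,0,0,0,0],[1.9,3.2,0,0,0,0],[1.9,3.2,0,0,0,0],[1.9,3.2,0,0,0,0]]'
python3 - <<'E'
from h import *
c=ctrl.camera("wrist");print(ctrl.get_obs()["ee_pos"])
cv2.imwrite("pics/w5.png",cv2.resize(c["img"][110:360],None,fx=1.25,fy=1.25,interpolation=cv2.INTER_CUBIC))
E
```

```text
force: [-0.3, 1.1, 4.9]
grip_force: 3.0
time_s: 8.5
ee_pos: [0.4773, -0.045, 0.2153]
eef_rot: [-3.142, 0.0, 0.002]
force: [0.3, 0.3, 0.0]
grip_width: 0.0519
grip_force: 0.0
time_s: 9.3
ee_pos: [0.5663, -0.1914, 0.3267]
eef_rot: [3.141, -0.001, 0.002]
force: [0.3, 0.3, 1.1]
grip_width: 0.0612
grip_force: 0.0
time_s: 9.7
ee_pos: [0.5844, -0.2215, 0.3257]
eef_rot: [-3.141, 0.0, 0.002]
force: [-0.3, -0.1, 0.7]
grip_width: 0.0611
grip_force: 0.0
[ 0.58438151 -0.22112487  0.32580853]
```

View pics/w5.png

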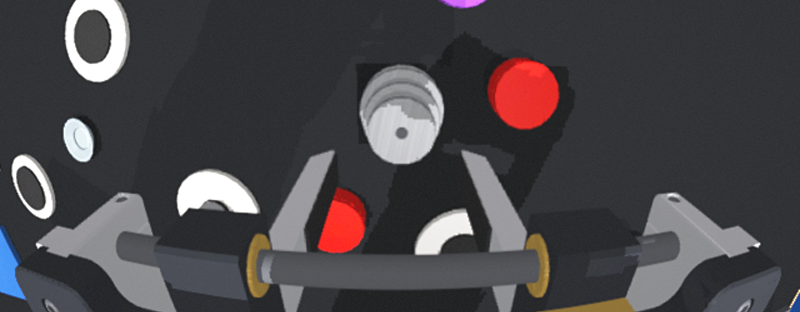

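The w34 is off the stack, and the w44's hole is at (321,216) full-frame. From here I'll locate holes numerically.

```bash
cat >> h.py <<'E'
def proj(c,X):
    x=c["R"]@X+c["t"];r=np.hypot(x[0],x[1]);th=np.arctan2(r,x[2])
    return c["intrinsics"][:2,2]+c["intrinsics"][0,0]*th*x[:2]/r
def hole(c,X,s=9):
    "world position of the small dark hole nearest the expected point X"
    u,v=np.round(proj(c,np.array(X))).astype(int)
    g=cv2.cvtColor(c["img"],cv2.COLOR_BGR2GRAY)[v-s:v+s+1,u-s:u+s+1].astype(float)
    g=cv2.GaussianBlur(g,(0,0),1.5);j,i=np.unravel_index(g[3:-3,3:-3].argmin(),(2*s-5,2*s-5));i+=3;j+=3
    w=np.clip(np.median(g)*.9-g,0,None);yy,xx=np.mgrid[:2*s+1,:2*s+1];w*=np.hypot(xx-i,yy-j)<4.5
    p=np.array([u-s+(w*xx).sum()/w.sum(),v-s+(w*yy).sum()/w.sum()])
    return p.round(1),wback(c,p,X[2])[0].round(4),np.median(g).round(),g.min().round()
E
python3 - <<'E'
from h import *
c=ctrl.camera("wrist");print(wback(c,(320.9,215.7),.075),hole(c,[.5845,-.2222,.075]))
E
```

```text
[[ 0.58576445 -0.22252468  0.075     ]] (array([321.1, 215.9]), array([ 0.5856, -0.2227,  0.075 ]), np.float64(202.0), np.float64(102.0))
```

```bash
python3 -m jog '[[0.1,0.1,1.5,0,0,0],[0.1,0.1,4,0,0,0],[0.1,0.1,5.6,0,0,0],[0.1,0.1,6.6,0,0,0],[0.1,0.1,7.1,0,0,0],[0.1,0.1,7.3,0,0,0],[0.1,0.1,7.3,0,0,0],[0.1,0.1,7.3,0,0,0]]'
python3 -m jog '[[0,0,0,0,0,0],[0,0,0,0,0,0],[0,0,0,0,0,0],[0,0,0,0,0,0],[0,0,0,0,0,0],[0,0,0,0,0,0]]' 0 30
python3 -m jog '[[0,0,-0.3,0,0,0],[0,0,-1,0,0,0],[0,0,-2,0,0,0],[0,0,-3,0,0,0],[-1,0.4,-4,0,0,0],[-3,1.2,-4,0,0,0],[-5.5,2.3,-4,0,0,0],[-8,3.3,-4,0,0,0]]'
python3 -m jog '[[-2.5,1,0,0,0,0],[-4.5,1.9,0,0,0,0],[-5.8,2.4,0,0,0,0],[-6.2,2.6,0,0,0,0],[-6.2,2.6,0,0,0,0],[-6.2,2.6,0,0,0,0]]'
cat > m.py <<'E'
import sys;from h import *
def held(off,disc,rp):
    c=ctrl.camera("wrist");e=ctrl.get_obs()["ee_pos"];print("ee",e.round(4))
    print("hole",hole(c,[e[0],e[1],e[2]-off+.025]))
    g=cv2.resize(cv2.cvtColor(c["img"],cv2.COLOR_BGR2GRAY),None,fx=4,fy=4,interpolation=cv2.INTER_CUBIC)
    u,v=proj(c,np.array([*disc,.008]));m=(g>130).astype(np.uint8);k=np.zeros_like(m)
    cv2.circle(k,(int(u*4),int(v*4)),rp*4,1,-1)
    q=max(cv2.findContours(m*k,cv2.RETR_EXTERNAL,cv2.CHAIN_APPROX_NONE)[0],key=len)[:,0];q=(q+.5)/4-.5
    P=wback(c,q,.008)
    for _ in range(4):   # keep rim points only
        C,d=circ(P);r=abs(np.hypot(*(P[:,:2]-C).T)-.045);
        P=P[(r<max(.0015,np.percentile(r,70)))]
    print("plate",C.round(4),d.round(4),len(P));cv2.imwrite("pics/%s.png"%sys.argv[1],cv2.resize(c["img"][120:300,200:440],None,fx=3.3,fy=3.3,interpolation=cv2.INTER_CUBIC))
held(float(sys.argv[2]),[float(sys.argv[3]),float(sys.argv[4])],55)
E
python3 m.py w6 .203 .443 -.2815
```

```text
time_s: 10.6
ee_pos: [0.5858, -0.2229, 0.2532]
eef_rot: [3.141, -0.001, 0.002]
force: [-0.8, -0.8, 0.2]
grip_width: 0.0614
grip_force: 0.0
time_s: 11.2
ee_pos: [0.5857, -0.2229, 0.2528]
eef_rot: [3.141, -0.0, 0.002]
force: [-0.5, -0.8, 3.7]
grip_width: 0.0432
grip_force: 30.0
time_s: 12.0
ee_pos: [0.5042, -0.2564, 0.2931]
eef_rot: [3.141, -0.0, 0.002]
force: [-1.2, -0.2, -2.8]
grip_width: 0.0432
grip_force: 30.0
time_s: 12.6
ee_pos: [0.4443, -0.2819, 0.2926]
eef_rot: [3.141, -0.0, 0.002]
force: [0.4, -0.2, -3.3]
grip_width: 0.0436
grip_force: 30.0
ee [ 0.4443 -0.2818  0.2925]
hole (array([318.8, 258.5]), array([ 0.4447, -0.2815,  0.1145]), np.float64(136.0), np.float64(74.0))
plate [ 0.4426 -0.2817] 0.0897 800
```

View pics/w6.png

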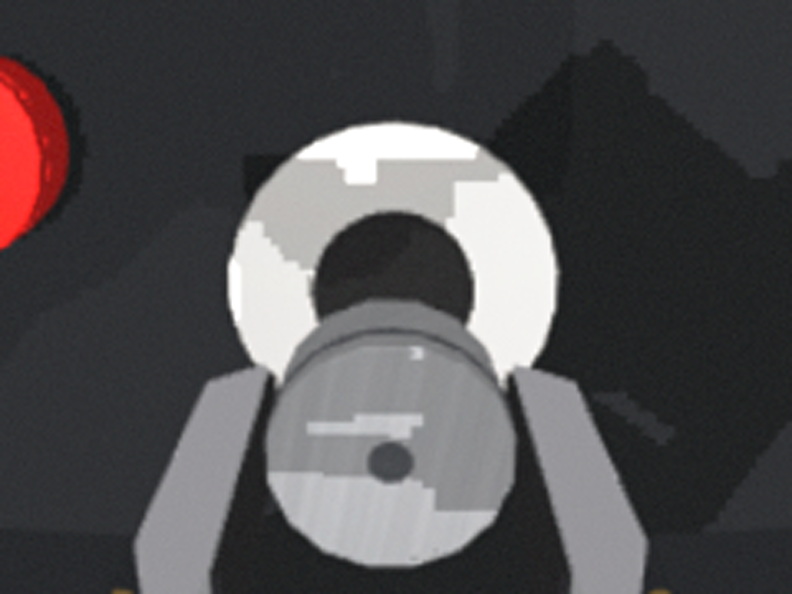

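The w44's hole is at (318.1,259.6), which is (0.4441,-0.2811) against the plate's (0.4426,-0.2817). I'll correct by −1.5 mm in x and lower it. Contact should come at exactly 7.8 cm, as lift and drop are relative.

```bash
python3 -m jog '[[-0.15,0.05,1.5,0,0,0],[-0.15,0.05,3.5,0,0,0],[-0.15,0.05,5.5,0,0,0],[-0.15,0.05,6.8,0,0,0],[-0.15,0.05,7.4,0,0,0],[-0.15,0.05,7.6,0,0,0],[-0.15,0.05,7.7,0,0,0],[-0.15,0.05,7.7,0,0,0]]'
python3 -m jog '[[0,0,0.03,0,0,0],[0,0,0.06,0,0,0],[0,0,0.09,0,0,0],[0,0,0.11,0,0,0],[0,0,0.11,0,0,0],[0,0,0.11,0,0,0]]'
```

```text
time_s: 13.45
ee_pos: [0.4424, -0.2827, 0.216]
eef_rot: [3.141, -0.001, 0.002]
force: [-0.4, -0.8, -2.9]
grip_width: 0.0437
grip_force: 30.0
time_s: 14.05
ee_pos: [0.4423, -0.2826, 0.2147]
eef_rot: [3.141, -0.0, 0.002]
force: [-2.4, 1.3, 4.9]
grip_width: 0.0433
grip_force: 30.0
```

```bash
python3 -m jog '[[0,0,0,0,0,0],[0,0,0,0,0,0]]' - 3 | grep force
python3 -m jog '[[0,0,0,0,0,0],[0,0,0,0,0,0],[0,0,0,0,0,0],[0,0,0,0,0,0]]' 72
python3 -m jog '[[0,0,-1,0,0,0],[0,0,-3,0,0,0],[0,0,-6,0,0,0],[1.5,-0.6,-8,0,0,0],[4,-1.7,-8.5,0,0,0],[7,-2.9,-8.5,0,0,0],[10,-4.2,-8.5,0,0,0],[12.5,-5.2,-8.5,0,0,0]]'
python3 -m jog '[[1.3,-0.6,0,0,0,0],[1.8,-0.8,0,0,0,0],[1.8,-0.8,0,0,0,0],[1.8,-0.8,0,0,0,0]]'
python3 - <<'E'
from h import *
c=ctrl.camera("wrist");print(ctrl.get_obs()["ee_pos"],hole(c,[.5856,-.2224,.05]))
t=ctrl.camera("top");cv2.imwrite("pics/t2.png",cv2.resize(np.hstack([c["img"][140:290,240:400],t["img"][150:300,320:480]]),None,fx=2.4,fy=2.4,interpolation=cv2.INTER_CUBIC))
E
```

```text
force: [-0.6, 0.7, 4.0]
grip_force: 3.0
time_s: 14.65
ee_pos: [0.4423, -0.2826, 0.2142]
eef_rot: [-3.142, 0.0, 0.002]
force: [-0.8, 0.4, -0.2]
grip_width: 0.0677
grip_force: 0.0
time_s: 15.45
ee_pos: [0.5685, -0.2295, 0.3003]
eef_rot: [3.141, -0.001, 0.002]
force: [0.3, -0.4, 0.4]
grip_width: 0.0676
grip_force: 0.0
time_s: 15.85
ee_pos: [0.5846, -0.2227, 0.2996]
eef_rot: [3.142, 0.0, 0.001]
force: [0.4, -0.5, 1.1]
grip_width: 0.0676
grip_force: 0.0
[ 0.58454794 -0.22280246  0.29960296] (array([319.8, 217.8]), array([ 0.5846, -0.2233,  0.05  ]), np.float64(217.0), np.float64(111.0))
```

View pics/t2.png

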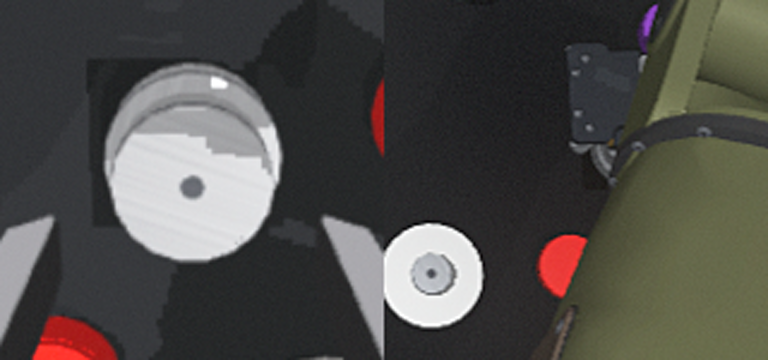

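The right half shows w34 centred on its disc, and w54 is next at (0.5846,-0.2233), already under the gripper.

```bash
python3 -m jog '[[0,0.05,1.5,0,0,0],[0,0.05,4,0,0,0],[0,0.05,5.6,0,0,0],[0,0.05,6.5,0,0,0],[0,0.05,7,0,0,0],[0,0.05,7.15,0,0,0],[0,0.05,7.15,0,0,0],[0,0.05,7.15,0,0,0]]'
python3 -m jog '[[0,0,0,0,0,0],[0,0,0,0,0,0],[0,0,0,0,0,0],[0,0,0,0,0,0],[0,0,0,0,0,0],[0,0,0,0,0,0]]' 0 40
python3 -m jog '[[0,0,-0.3,0,0,0],[0,0,-1,0,0,0],[0,0,-2.2,0,0,0],[0,0,-4,0,0,0],[0.2,-1,-6,0,0,0],[0.7,-3,-6,0,0,0],[1.4,-6,-6,0,0,0],[2.2,-9.2,-6,0,0,0]]'
python3 -m jog '[[0.8,-3.5,0,0,0,0],[1.6,-7,0,0,0,0],[2.5,-10.5,0,0,0,0],[3.3,-14,0,0,0,0],[4.1,-17,0,0,0,0],[4.7,-19.3,0,0,0,0],[5,-20.6,0,0,0,0],[5,-20.6,0,0,0,0]]'
python3 -m jog '[[0,0,0,0,0,0],[0,0,0,0,0,0]]'
python3 m.py w7 .203 .6567 .0745
```

```text
time_s: 16.75
ee_pos: [0.5853, -0.2229, 0.2286]
eef_rot: [3.141, -0.001, 0.002]
force: [0.1, -0.7, -0.2]
grip_width: 0.0677
grip_force: 0.0
time_s: 17.35
ee_pos: [0.5852, -0.223, 0.2282]
eef_rot: [3.141, -0.001, 0.002]
force: [-1.5, -1.2, 5.0]
grip_width: 0.0531
grip_force: 40.0
time_s: 18.15
ee_pos: [0.607, -0.1301, 0.2888]
eef_rot: [3.142, -0.001, 0.001]
force: [-0.5, -0.1, -4.1]
grip_width: 0.053
grip_force: 40.0
time_s: 18.95
ee_pos: [0.6566, 0.0766, 0.2881]
eef_rot: [-3.141, -0.0, 0.004]
force: [-0.2, -0.6, -4.8]
grip_width: 0.0534
grip_force: 40.0
time_s: 19.15
ee_pos: [0.6565, 0.0741, 0.288]
eef_rot: [3.141, 0.0, 0.001]
force: [-0.5, -0.5, -4.4]
grip_width: 0.0537
grip_force: 40.0
ee [0.6566 0.0741 0.288 ]
hole (array([318. , 258.6]), array([0.6569, 0.075 , 0.11  ]), np.float64(107.0), np.float64(61.0))
plate [0.6567 0.075 ] 0.0889 631
```

View pics/w7.png

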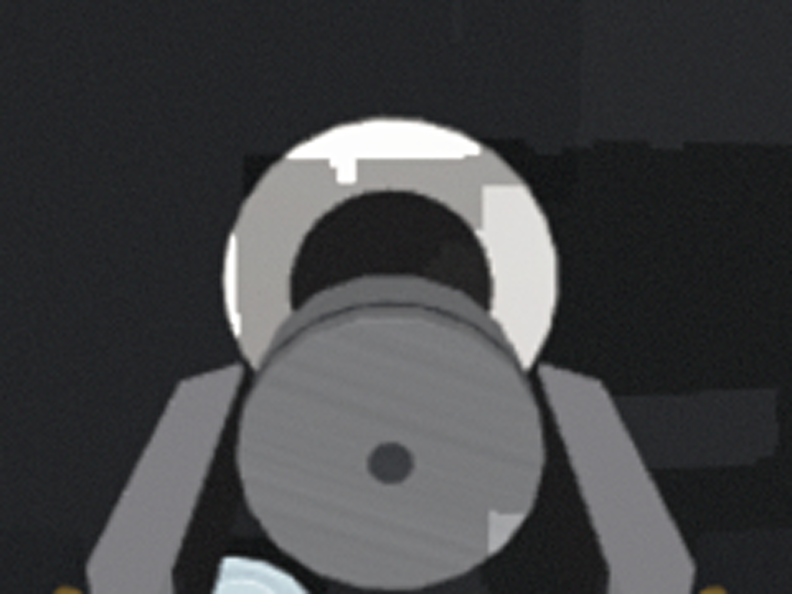

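The picture shows the hole at crop (391,463), so v≈260 against the detected 258.6. I'll resolve that and refit the plate with its diameter fixed.

```bash
cat > f.py <<'E'
import sys;from h import *;from scipy.optimize import least_squares
def go(X,plate,disc):
    c=ctrl.camera("wrist");g=cv2.cvtColor(c["img"],cv2.COLOR_BGR2GRAY)
    u,v=np.round(proj(c,np.array(X))).astype(int)
    a=cv2.resize(g[v-12:v+13,u-12:u+13],None,fx=8,fy=8,interpolation=cv2.INTER_CUBIC)
    th=(np.percentile(a,2)+np.median(a))/2
    n,_,st,ce=cv2.connectedComponentsWithStats((a<th).astype(np.uint8))
    for i in range(1,n):
        if st[i,4]>2000:
            p=np.array([u,v])-12+(ce[i]+.5)/8-.5;print("hole",st[i,4],p.round(1),wback(c,p,X[2])[0].round(4))
    # rim edges sampled radially about the expected plate centre, far side only
    for R,z,s in((.045,.008,-1),(disc/2,.012,1)):
        P=[]
        for t in np.radians(np.arange(-75,76,3)):
            rs=np.arange(R-.006,R+.006,.0002);uv=np.array([proj(c,np.array([plate[0]+r*np.cos(t),plate[1]+r*np.sin(t),z])) for r in rs]).astype(np.float32)
            l=cv2.remap(g,uv[:,:1].copy(),uv[:,1:].copy(),cv2.INTER_LINEAR).ravel().astype(float);d=s*np.gradient(cv2.GaussianBlur(l[:,None],(1,0+1),1).ravel());d=np.convolve(d,np.ones(7)/7,'same')
            d[:5]=d[-5:]=0
            if d.max()>2:r=rs[d.argmax()];P.append([plate[0]+r*np.cos(t),plate[1]+r*np.sin(t)])
        P=np.array(P);f=least_squares(lambda q:np.hypot(*(P-q).T)-R,plate,loss="soft_l1",f_scale=.0005);print("rim",R,f.x.round(4),len(P),np.median(abs(f.fun)).round(5))
a=list(map(float,sys.argv[1:]));go(a[:3],a[3:5],a[5])
E
python3 f.py .6566 .0745 .11 .6567 .075 .054
```

```text
hole 8435 [317.9 259.9] [0.6561 0.075  0.11  ]
rim 0.045 [0.6562 0.0749] 51 0.00013
rim 0.027 [0.6564 0.0748] 51 0.00011
```

The weight is centred over the disc within 0.3 mm, so I'll lower it 7.3 cm.

```bash
python3 -m jog '[[0,0,1.5,0,0,0],[0,0,3.5,0,0,0],[0,0,5.3,0,0,0],[0,0,6.4,0,0,0],[0,0,6.9,0,0,0],[0,0,7.1,0,0,0],[0,0,7.2,0,0,0],[0,0,7.2,0,0,0]]'
python3 -m jog '[[0,0,0.03,0,0,0],[0,0,0.06,0,0,0],[0,0,0.09,0,0,0],[0,0,0.11,0,0,0],[0,0,0.11,0,0,0],[0,0,0.11,0,0,0]]'
```

```text
time_s: 20.05
ee_pos: [0.6568, 0.0753, 0.2165]
eef_rot: [-3.142, -0.001, 0.002]
force: [-0.7, 0.8, -5.2]
grip_width: 0.0534
grip_force: 40.0
time_s: 20.65
ee_pos: [0.6567, 0.0753, 0.2153]
eef_rot: [-3.142, -0.0, 0.002]
force: [-4.1, 0.1, 3.5]
grip_width: 0.0533
grip_force: 40.0
```

```bash
python3 -m jog '[[0,0,0,0,0,0],[0,0,0,0,0,0]]' - 3 | grep force
python3 -m jog '[[0,0,0,0,0,0],[0,0,0,0,0,0],[0,0,0,0,0,0],[0,0,0,0,0,0]]' 88
python3 -m jog '[[0,0,-1,0,0,0],[0,0,-3,0,0,0],[0,0,-6,0,0,0],[-0.4,1.5,-8,0,0,0],[-1.1,4.5,-8,0,0,0],[-2,8.3,-8,0,0,0],[-2.9,12.2,-8,0,0,0],[-3.8,16,-8,0,0,0]]'
python3 -m jog '[[-0.9,4,0,0,0,0],[-1.8,7.6,0,0,0,0],[-2.6,10.8,0,0,0,0],[-3.1,12.9,0,0,0,0],[-3.35,13.8,0,0,0,0],[-3.35,13.8,0,0,0,0],[-3.35,13.8,0,0,0,0]]'
python3 - <<'E'
from h import *
c=ctrl.camera("wrist");print(ctrl.get_obs()["ee_pos"],hole(c,[.5848,-.2228,.025]))
E
python3 f.py .5848 -.2228 .025 .5848 -.2228 .064
```

```text
force: [-1.9, 0.3, 3.9]
grip_force: 3.0
time_s: 21.25
ee_pos: [0.6566, 0.0753, 0.2146]
eef_rot: [3.142, 0.0, 0.002]
force: [-0.6, 0.3, 0.3]
grip_width: 0.0818
grip_force: 0.0
time_s: 22.05
ee_pos: [0.6184, -0.0862, 0.2957]
eef_rot: [3.141, -0.001, 0.002]
force: [0.9, -0.3, 0.6]
grip_width: 0.0829
grip_force: 0.0
time_s: 22.75
ee_pos: [0.5859, -0.222, 0.295]
eef_rot: [-3.142, -0.0, 0.002]
force: [-0.1, -0.5, 1.2]
grip_width: 0.0824
grip_force: 0.0
[ 0.58600943 -0.22170571  0.29491589] (array([320.9, 210.3]), array([ 0.5857, -0.2235,  0.025 ]), np.float64(206.0), np.float64(105.0))
hole 3856 [321.1 210.5] [ 0.5856 -0.2235  0.025 ]Traceback (most recent call last):
  File "f.py", line 20, in <module>
    a=list(map(float,sys.argv[1:]));go(a[:3],a[3:5],a[5])
                                    ~~^^^^^^^^^^^^^^^^^^^
  File "f.py", line 19, in go
    P=np.array(P);f=least_squares(lambda q:np.hypot(*(P-q).T)-R,plate,loss="soft_l1",f_scale=.0005);print("rim",R,f.x.round(4),len(P),np.median(abs(f.fun)).round(5))
                    ~~~~~~~~~~~~~^^^^^^^^^^^^^^^^^^^^^^^^^^^^^^^^^^^^^^^^^^^^^^^^^^^^^^^^^^^^^^^^^^
    return func(*args, **kwargs)
    vector_fun = VectorFunction(
        fun_wrapped,
    ...<6 lines>...
        workers=workers
    )
    self._update_fun()
    ~~~~~~~~~~~~~~~~^^
    self.f = self.fun_wrapped(xp_copy(self.x))
             ~~~~~~~~~~~~~~~~^^^^^^^^^^^^^^^^^
    return np.atleast_1d(self.fun(x))
                         ~~~~~~~~^^^
    return self.f(x, *self.args, **self.kwargs)
           ~~~~~~^^^^^^^^^^^^^^^^^^^^^^^^^^^^^^
  File "f.py", line 19, in <lambda>
    P=np.array(P);f=least_squares(lambda q:np.hypot(*(P-q).T)-R,plate,loss="soft_l1",f_scale=.0005);print("rim",R,f.x.round(4),len(P),np.median(abs(f.fun)).round(5))
                                                      ~^~
ValueError: operands could not be broadcast together with shapes (0,) (2,)
```

```bash
python3 -m jog '[[0,0.1,1.5,0,0,0],[0,0.1,4,0,0,0],[0,0.1,6.5,0,0,0],[0,0.1,8.2,0,0,0],[0,0.1,8.8,0,0,0],[0,0.1,9.1,0,0,0],[0,0.1,9.1,0,0,0],[0,0.1,9.1,0,0,0]]'
python3 -m jog '[[0,0,0,0,0,0],[0,0,0,0,0,0],[0,0,0,0,0,0],[0,0,0,0,0,0],[0,0,0,0,0,0],[0,0,0,0,0,0]]' 0 50
```

```text
time_s: 23.65
ee_pos: [0.5859, -0.2239, 0.2047]
eef_rot: [3.141, -0.001, 0.002]
force: [0.1, -0.2, 0.7]
grip_width: 0.083
grip_force: 0.0
time_s: 24.25
ee_pos: [0.5857, -0.2239, 0.2041]
eef_rot: [3.141, -0.0, 0.002]
force: [-1.9, -0.7, 4.9]
grip_width: 0.0631
grip_force: 50.0
```

```bash
python3 -m jog '[[0,0,-0.3,0,0,0],[0,0,-1,0,0,0],[0,0,-2.5,0,0,0],[0,0,-4.5,0,0,0],[0,0,-6.5,0,0,0],[-0.2,-1,-8,0,0,0],[-0.7,-3,-8,0,0,0],[-1.4,-6,-8,0,0,0]]'
python3 -m jog '[[-0.7,-3.2,0,0,0,0],[-1.5,-6.6,0,0,0,0],[-2.3,-10,0,0,0,0],[-3,-13.3,0,0,0,0],[-3.8,-16.6,0,0,0,0],[-4.5,-20,0,0,0,0],[-5.3,-23.3,0,0,0,0],[-6,-26.5,0,0,0,0]]'
python3 -m jog '[[-0.8,-3.3,0,0,0,0],[-1.6,-6.5,0,0,0,0],[-2.4,-9.7,0,0,0,0],[-3,-12.8,0,0,0,0],[-3.4,-14.8,0,0,0,0],[-3.5,-15.7,0,0,0,0],[-3.5,-15.7,0,0,0,0],[-3.5,-15.7,0,0,0,0]]'
python3 -m jog '[[0,0,0,0,0,0],[0,0,0,0,0,0]]'|grep ee_
python3 f.py .4770 .2587 .105 .4770 .2590 .064
```

```text
time_s: 25.05
ee_pos: [0.5711, -0.1634, 0.2847]
eef_rot: [3.141, -0.001, 0.0]
force: [0.6, 0.9, -7.0]
grip_width: 0.0633
grip_force: 50.0
time_s: 25.85
ee_pos: [0.51, 0.1028, 0.2844]
eef_rot: [-3.141, -0.0, 0.002]
force: [1.2, 0.8, -7.6]
grip_width: 0.0633
grip_force: 50.0
time_s: 26.65
ee_pos: [0.4757, 0.2575, 0.2839]
eef_rot: [3.141, 0.0, 0.002]
force: [-0.6, -0.8, -6.9]
grip_width: 0.0632
grip_force: 50.0
ee_pos: [0.476, 0.2572, 0.2838]
hole 8399 [317.9 258.8] [0.4759 0.2582 0.105 ]
rim 0.045 [0.4768 0.2594] 51 0.00011
rim 0.032 [0.477  0.2594] 51 0.00028
```

```bash
python3 -m jog '[[0.1,-0.12,1.5,0,0,0],[0.1,-0.12,3.5,0,0,0],[0.1,-0.12,5,0,0,0],[0.1,-0.12,6,0,0,0],[0.1,-0.12,6.4,0,0,0],[0.1,-0.12,6.6,0,0,0],[0.1,-0.12,6.7,0,0,0],[0.1,-0.12,6.7,0,0,0]]'
python3 -m jog '[[0,0,0.03,0,0,0],[0,0,0.06,0,0,0],[0,0,0.09,0,0,0],[0,0,0.11,0,0,0],[0,0,0.11,0,0,0],[0,0,0.11,0,0,0]]'
```

```text
time_s: 27.7
ee_pos: [0.4769, 0.2592, 0.2171]
eef_rot: [-3.141, -0.001, 0.002]
force: [0.1, -0.7, -6.7]
grip_width: 0.0633
grip_force: 50.0
time_s: 28.3
ee_pos: [0.4768, 0.2592, 0.2161]
eef_rot: [-3.141, -0.0, 0.002]
force: [-3.8, -1.7, 3.9]
grip_width: 0.0633
grip_force: 50.0
```

```bash
python3 -m jog '[[0,0,0,0,0,0],[0,0,0,0,0,0]]' - 3 | grep force
python3 -m jog '[[0,0,0,0,0,0],[0,0,0,0,0,0],[0,0,0,0,0,0],[0,0,0,0,0,0]]' 95 | grep force
python3 -m jog '[[0,0,-1,0,0,0],[0,0,-3,0,0,0],[0,0,-6,0,0,0],[0,0,-10,0,0,0],[0,0,-14,0,0,0],[0,0,-17,0,0,0],[0,2,-18,0,0,0],[0,5,-18,0,0,0]]' | grep ee_
python3 -m jog '[[0,4,0,0,0,0],[0,8,0,0,0,0],[0,12,0,0,0,0],[-1,16,0,0,0,0],[-2,20,0,0,0,0],[-3,24,0,0,0,0],[-4,28,0,0,0,0],[-5,32,0,0,0,0]]' | grep ee_
python3 -m jog '[[-2,4,0,0,0,0],[-4,8,0,0,0,0],[-7,12,0,0,0,0],[-10,16,0,0,0,0],[-13,20,0,0,0,0],[-17,24,0,0,0,0],[-21,28,0,0,0,0],[-25,32,0,0,0,0]]' | grep ee_
python3 -m jog '[[-1,3,0,0,0,0],[-2,6,0,0,0,0],[-2,8,0,0,0,0],[-2,8,0,0,0,0],[-2,8,0,0,0,0],[-2,8,0,0,0,0]]'
python3 - <<'E'
from h import *
t=ctrl.camera("top");s=ctrl.camera("scene")
a=cv2.resize(t["img"][110:310,160:480],None,fx=2,fy=2,interpolation=cv2.INTER_CUBIC)
cv2.imwrite("pics/t3.png",a)
g=cv2.resize(t["img"].min(2),None,fx=4,fy=4,interpolation=cv2.INTER_CUBIC)
for n,x,y in(("w34",.4781,-.045),("w44",.4426,-.2817),("w54",.6563,.0749),("w64",.477,.2594)):
    p=t["R"]@np.array([x-.001,y,.037])+t["t"];K=t["intrinsics"];u=(K@p/p[2])[:2];i,j=np.round(u).astype(int)
    b=cv2.GaussianBlur(t["img"][j-4:j+5,i-4:i+5].min(2).astype(float),(0,0),.7);w=np.clip(np.median(b)*.92-b,0,None)
    yy,xx=np.mgrid[:9,:9];q=(i-4+(w*xx).sum()/w.sum(),j-4+(w*yy).sum()/w.sum());print(n,back(t,q,.037)[0].round(4))
E
```

```text
force: [-1.3, -2.1, 4.3]
grip_force: 3.0
force: [-0.3, 0.0, -0.7]
grip_force: 0.0
ee_pos: [0.4766, 0.2093, 0.3983]
ee_pos: [0.4266, -0.1123, 0.3965]
ee_pos: [0.1901, -0.4184, 0.3966]
time_s: 31.9
ee_pos: [0.1723, -0.4966, 0.396]
eef_rot: [3.141, -0.0, 0.002]
force: [0.2, -1.8, -0.6]
grip_width: 0.0893
grip_force: 0.0
w34 [ 0.4767 -0.044   0.037 ]
w44 [ 0.442  -0.2813  0.037 ]
w54 [0.656  0.0766 0.037 ]
w64 [0.4762 0.2604 0.037 ]
```

View pics/t3.png

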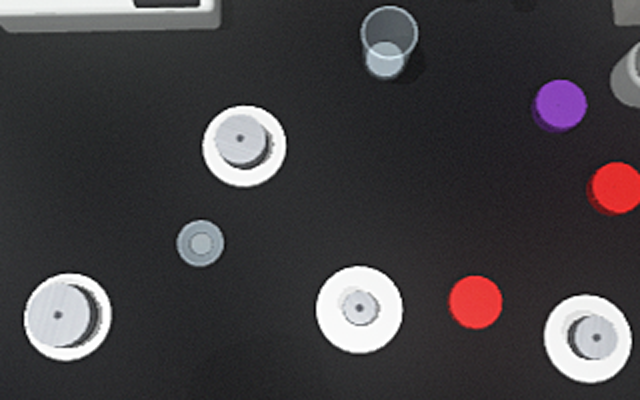

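All four weights stand on their own discs, within about 1 mm in the top camera (w54 reads 1.6 mm there, but 0.3 mm in the close wrist view before lowering). The beaker is untouched and the arm is clear.

```bash
python3 -c "
from station import ctrl
print(ctrl.hand_in())"
```

```text
the job is handed in; nothing more can be done
None
```

The job is handed in: I unstacked the four weights smallest first and stood each upright on its matching disc, within 2 mm of centre by the last top-camera check, with the beaker left where it was.

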